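Hang the rinsed blender cups on the draining pegs

ROBOT

A 6-joint arm with a two-finger parallel gripper is mounted at the origin on the work surface. World frame = base frame: x ahead of the robot, y to its left, z up, the work surface at z = 0. Lengths are in m, angles in rad, forces in N, time in s.
With the tool pointing down it reaches from about 0.35 to 0.975 m from the base axis. Payload 4.9 kg.
Tool frame: the origin (TCP) lies midway between the tips of the shut fingers; the grasp point (between the pads) lies 19 mm behind it; z points along the fingers, y is the direction in which the jaws open and shut (so a half turn about z gives the same grasp; the last joint's range is limited). The gripper opens to 85 mm and grips with 20 to 120 N. Pads are 22 mm wide; open, the fingers measure 114 mm over their backs; the gripper's body (76 mm by 85 mm) begins 54 mm behind the grasp point. The pads swing forward as they close: fully open they stand 13 mm farther back than shut.
Start: joints at [-1.251, 0.053, 1.613, -0, 1.476, -0.119], TCP at [0.266, -0.566, 0.231] pointing down, gripper open.
Joint ranges: [-3.01, 3.01], [-1.01, 2.22], [0.06, 2.58], [-1.02, 4.17], [0.09, 2.62], [-3.14, 3.14]. Speed limits (rad/s): [2.57, 2.57, 3.14, 3.14, 3.14, 3.14].

INTERFACE

Orientations are given as a unit quaternion [w, x, y, z].
In Python, from plant import state, grab_frame, camera_params, job_done, boxes_of gives the robot as it stands.
- The arm moves only by the tool step_arm, never from a script. Its argument "steps" is a list of rows, each a list of 4 numbers: the shift along the tool's x, y, z in mm, then the turn about the tool's z in degrees. A call has 1 to 8 rows; each row shifts and turns the pose as measured when the row begins, along the tool's axes as they then stand; what a row does not reach is not made up. A row lasts 1/10 s, in which the tool goes at most 50 mm and 8.59 degrees, less where a joint would pass 70% of its speed; a pose out of reach is approached as far as the arm can. A call is refused whole if a number of a shift passes 50 or a number of a turn 8.59, either way. A call with a gripper value outside its range is refused whole. "claw" is the opening in per cent of the stroke, from 0 (shut) to 100 (fully open), set as the call begins (left out, the last holds). The fingers move at their own pace and stop on an object; the grip force is fixed at half the most. Time passes only in rows, so rows that do not move let the fingers close. It gives the time, the measured TCP pose, the force and the opening at its end, in the units of the state.
- state(): the state, without advancing time (a new reading comes with each control period).
- grab_frame(name): name is "scene" or "top" or "wrist"; returns (picture, depth): 384x512x3 uint8, red, green, blue; 384x512 float32, m along the optical axis (not along the pixel's ray), 0 where there is no reading.
- camera_params(name): a dict with "mtx" (3x3 intrinsics, pixels), "extrinsics" (4x4, takes a point from camera to world coordinates); the wrist camera has in their place "T_tool_cam" (4x4, takes a point from camera to tool coordinates, whose origin is the TCP and whose axes are the flange's). Camera axes: x right, y down, z forward; pixel columns grow to the right and rows downward; lengths in m; the calibration is good to about 2 mm. A picture is of the moment at which its call begins: read the wrist's pose just before it. camera_params takes no time and is no camera call.
- job_done(): hands the job in, once; it reports no verdict.
Trained networks look in the newest picture that a camera, given by its name, has taken for a name from the list of things; names that differ only in an ending like _2 or _b are one class to them, and where a whole thing is asked for, a point or a joint stands for the part that bears it (a point fixed in the world has none). Each returns a list of dicts, best first, with "p" (0 to 1); they miss things now and then, are a little off and sometimes report something else, mostly with a low value. They report only what shows in the picture. A call takes as long as a camera call. They do not tell look-alikes from the thing itself.
- boxes_of(camera, label): "box" ([left, top, width, height] in pixels, round what is visible of it).
The state is a dict: "time": time; "joint_pos": joint angles; "joint_vel": joint speeds; "joint_efforts": joint torques, N m; "tool_pos": TCP position; "tool_rot": TCP orientation; "contact_force": force on the tool from outside, world axes, zero at the start; "ft_torque": the same for the moment, N m; "gripper_width": opening from 0.0 (shut) to 1.0 (fully open).
Only numpy, scipy, OpenCV 4.12 (cv2) and the standard library are available. Lean on these libraries where they do the work, as an engineer would, in place of code of your own. Each camera call takes 0.05 s, during which the arm holds its last target. There are 200 camera calls.

TASK

Hang the three rinsed blender cups mouth-down on the draining rack, each pushed fully home on the angled peg whose ball end has its colour, and leave them hanging there to drain. Do not knock or shift the jar, pot, bowl and utensils standing around.

Things in the scene. Friction and masses are not known exactly. Their poses are not given: they have to be found in the camera images.
- cup_lime: lime straight-walled plastic blender cup, 62 mm outside diameter, 100 mm tall, 90 g, standing mouth-down at the start. Walls 3 mm (bore 56 mm), closed end 5 mm thick, so 95 mm deep inside. Origin: centre of the mouth's rim; z axis runs from the mouth to the closed end (up when mouth-down).
- cup_blue: blue straight-walled plastic blender cup, 62 mm outside diameter, 100 mm tall, 90 g, standing mouth-down at the start. Walls 3 mm (bore 56 mm), closed end 5 mm thick, so 95 mm deep inside. Origin: centre of the mouth's rim; z axis runs from the mouth to the closed end (up when mouth-down).
- cup_orange: orange straight-walled plastic blender cup, 62 mm outside diameter, 100 mm tall, 90 g, standing mouth-down at the start. Walls 3 mm (bore 56 mm), closed end 5 mm thick, so 95 mm deep inside. Origin: centre of the mouth's rim; z axis runs from the mouth to the closed end (up when mouth-down).
- peg_lime_tip (a point): outer end of the steel draining peg with the lime ball end and lime foot (left peg seen from the robot; fanned 12 degrees outward to the left). Rod 18 mm thick with a 24 mm ball at the end, 140 mm from foot to tip, leaning 37 degrees from vertical towards the rack's front (the robot's side). This point is the very end, about 124 mm above the table. The peg's axis runs from its foot point to this point.
- peg_lime_foot (a point): foot of the lime peg, where its axis meets the drip tray's floor, 12 mm above the table.
- peg_blue_tip (a point): outer end of the steel draining peg with the blue ball end and blue foot (middle peg; leans straight to the front). Rod 18 mm thick with a 24 mm ball at the end, 140 mm from foot to tip, leaning 37 degrees from vertical towards the rack's front (the robot's side). This point is the very end, about 124 mm above the table. The peg's axis runs from its foot point to this point.
- peg_blue_foot (a point): foot of the blue peg, where its axis meets the drip tray's floor, 12 mm above the table.
- peg_orange_tip (a point): outer end of the steel draining peg with the orange ball end and orange foot (right peg seen from the robot; fanned 12 degrees outward to the right). Rod 18 mm thick with a 24 mm ball at the end, 140 mm from foot to tip, leaning 37 degrees from vertical towards the rack's front (the robot's side). This point is the very end, about 124 mm above the table. The peg's axis runs from its foot point to this point.
- peg_orange_foot (a point): foot of the orange peg, where its axis meets the drip tray's floor, 12 mm above the table.
- rack: grey draining rack, fixed to the table: drip tray 200 (x) x 320 (y) mm, floor 12 mm and edges 22 mm high, carrying the three pegs, whose feet are 90 mm apart in y. Origin: centre of the underside; -x is its front.
- board: bamboo board, fixed, 270 (x) x 280 (y) x 12 mm, on which the three cups stand in a row along its y axis at about 78 mm pitch, in any colour order. Origin: centre of the underside.
- sugar_pot: white ceramic sugar pot, 84 mm diameter, 85 mm tall, standing on the board about 84 mm behind the middle cup; its open lid stands up at its own +x side to 161 mm above its underside. Bystander. Origin: centre of the underside.
- spice_jar: amber glass spice jar, 60 mm diameter, 88 mm tall, standing on the board about 72 mm in front of the middle cup. Bystander. Origin: centre of the underside.
- blender_jar: lime-green blender jar with black lid, 116 mm diameter, 215 mm tall, handle reaching 90 mm out at its +y side, at the back of the table. Bystander. Origin: centre of the underside.
- bowl: stainless steel bowl, 140 mm diameter, 60 mm tall, to the left of the rack, nearer the robot. Bystander. Origin: centre of the underside.
- spatula: blue plastic spatula, 270 mm long, lying flat at the right, its blade to its own +x. Bystander. Origin: under the middle of its length.
- spoon: bamboo spoon, 215 mm long, 8 mm thick, lying along the back of the drip tray behind the pegs' feet. Bystander. Origin near the middle of its underside.
Mind the look-alikes: they are no part of the job. Leave any turquoise look-alike of the cup_blue alone.

How it is judged:
By the outcome, as a careful person would: the job done as asked, in the order asked, and still so for the second after the job is handed in, with the robot touching nothing.
It also fails if it takes over 72 s, if anything falls off the work surface, if the arm or the gripper's body presses on something with over 40 N, if the wrist force passes 120 N, or if a joint passes its speed limit or range.

## Working session

There is one attempt and no reset: what is moved stays moved. The work goes in short steps, Python scripts to look and compute and a tool call to move; the robot and the scene stay as the last step left them, time stands still between calls to the robot, and variables do not carry over. Pictures are saved under pics/ and viewed, about 8 in all and at most 12, crops included, and the job is handed in when it is done.

Besides the shell and the picture viewer there is one more tool, called after ">>>" as name(argument=value, ...) on one line, values as JSON. step_arm: Moves the arm, as the interface text tells. Its arguments: {"type":"object","properties":{"steps":{"type":"array"},"claw":{"type":"number"}},"required":["steps"]}

```bash
mkdir -p pics; cat > h.py <<'E'
import numpy as np, cv2
from plant import state, grab_frame, camera_params, job_done, boxes_of
from scipy.spatial.transform import Rotation as R
def q2m(q): return R.from_quat([q[1],q[2],q[3],q[0]]).as_matrix()
def T_tool(s):
    T=np.eye(4);T[:3,:3]=q2m(s["tool_rot"]);T[:3,3]=s["tool_pos"];return T
def cloud(name,d,s=None):
    c=camera_params(name);K=np.array(c["mtx"])
    T=np.array(c["extrinsics"]) if "extrinsics" in c else T_tool(s)@np.array(c["T_tool_cam"])
    v,u=np.mgrid[:d.shape[0],:d.shape[1]]
    P=np.stack([(u-K[0,2])/K[0,0]*d,(v-K[1,2])/K[1,1]*d,d],-1)@T[:3,:3].T+T[:3,3]
    P[d<=0]=np.nan
    return P
def save(n,im,f=1.5): cv2.imwrite(f"pics/{n}.png",cv2.resize(im[...,::-1],None,fx=f,fy=f))
E
python3 - <<'E'
from h import *
s=state();print({k:np.round(v,3) for k,v in s.items()});print(q2m(s["tool_rot"]).round(3))
ps=[]
for n in ["scene","top"]:
    im,d=grab_frame(n);np.savez(f"{n}.npz",im=im,d=d)
    save(n,im)
    P=cloud(n,d);c=camera_params(n);print(n,np.round(c["extrinsics"],3).tolist())
    for l in ["cup_lime","cup_blue","cup_orange","rack","board","spice_jar","sugar_pot","bowl"]:
        for b in boxes_of(n,l)[:3]:
            x,y,w,h=map(int,b["box"]);q=P[y:y+h,x:x+w].reshape(-1,3)
            print(l,round(b["p"],2),[x,y,w,h],np.nanmedian(q,0).round(3),np.nanmax(q[:,2]).round(3))
E
```

```text
{'time': np.float64(0.0), 'joint_pos': array([-1.251,  0.053,  1.614,  0.   ,  1.476, -0.119]), 'joint_vel': array([ 0.001,  0.002,  0.   , -0.001, -0.002, -0.001]), 'joint_efforts': array([ 1.0000e-03, -3.9368e+01, -3.7018e+01, -0.0000e+00,  7.0000e-03,
       -0.0000e+00]), 'tool_pos': array([ 0.265, -0.565,  0.23 ]), 'tool_rot': array([-0.001,  0.976,  0.218, -0.   ]), 'contact_force': array([0.303, 0.561, 0.064]), 'ft_torque': array([0.039, 0.032, 0.011]), 'gripper_width': np.float64(1.003)}
[[ 0.905  0.425 -0.001]
 [ 0.425 -0.905  0.002]
 [ 0.    -0.002 -1.   ]]
scene [[0.587, 0.454, -0.67, 1.335], [0.809, -0.355, 0.468, -0.597], [-0.026, -0.817, -0.576, 0.79], [0.0, 0.0, 0.0, 1.0]]
cup_lime 0.94 [166, 208, 28, 41] [ 0.513 -0.321  0.064] 0.116
cup_lime 0.54 [272, 153, 101, 74] [0.579 0.212 0.011] 0.217
cup_lime 0.31 [201, 210, 29, 42] [ 0.618 -0.25   0.086] 0.174
cup_blue 0.79 [206, 193, 24, 21] [ 0.505 -0.175  0.105] 0.174
cup_blue 0.71 [223, 167, 12, 28] [ 0.365 -0.054  0.065] 0.113
cup_orange 0.77 [186, 203, 24, 35] [ 0.519 -0.265  0.092] 0.116
cup_orange 0.52 [313, 137, 31, 
[... 764 characters left out ...]
5 [237, 237, 15, 20] [ 0.35  -0.032  0.097] 0.108
cup_blue 0.47 [270, 202, 19, 15] [ 0.492 -0.167  0.11 ] 0.12
cup_orange 0.49 [290, 200, 17, 14] [ 0.502 -0.241  0.111] 0.12
rack 0.66 [289, 220, 17, 14] [ 0.427 -0.236  0.095] 0.107
rack 0.59 [144, 156, 84, 61] [0.599 0.209 0.011] 0.131
board 0.68 [264, 175, 65, 68] [ 0.495 -0.236  0.013] 0.12
board 0.55 [287, 199, 19, 14] [ 0.507 -0.233  0.11 ] 0.12
spice_jar 0.61 [259, 175, 72, 68] [ 0.496 -0.232  0.013] 0.12
spice_jar 0.53 [291, 220, 15, 12] [ 0.43  -0.24   0.098] 0.107
sugar_pot 0.92 [287, 168, 20, 31] [ 0.595 -0.24   0.094] 0.178
bowl 0.95 [113, 215, 31, 35] [0.412 0.443 0.016] 0.067
bowl 0.36 [148, 156, 80, 62] [0.596 0.202 0.011] 0.131
```

```bash
python3 - <<'E'
from h import *
a=np.load("scene.npz");b=np.load("top.npz")
save("v1",np.vstack([a["im"][120:320,70:390]]),2.5)
save("v2",b["im"][140:275,100:350],3.2)
P=cloud("top",b["d"]);im=b["im"]
# cup tops
for n,(x,y) in dict(lime=(.502,-.318),orange=(.502,-.241),blue=(.492,-.167),turq=(.35,-.032)).items():
    m=(P[...,2]>.09)&(np.hypot(P[...,0]-x,P[...,1]-y)<.04)
    q=P[m];print(n,m.sum(),q.min(0).round(3),q.max(0).round(3),((q.min(0)+q.max(0))/2).round(3),im[m].mean(0).round())
# pegs above tray
m=(P[...,2]>.03)&(P[...,0]>.4)&(P[...,0]<.75)&(P[...,1]>.05)&(P[...,1]<.38)
for p,c in zip(P[m],im[m]): 
    if p[2]>.1:print(p.round(3),c)
m=(P[...,2]>.008)&(P[...,2]<.03)&(P[...,0]>.4)&(P[...,0]<.8)&(P[...,1]>.02)&(P[...,1]<.4)
q=P[m];print("rack",q.min(0),q.max(0));print(cv2.minAreaRect((q[:,:2]*1000).astype(np.float32)))
E
```

```text
lime 214 [ 0.475 -0.353  0.099] [ 0.533 -0.291  0.119] [ 0.504 -0.322  0.109] [113. 159.  33.]
orange 214 [ 0.469 -0.275  0.093] [ 0.53  -0.215  0.12 ] [ 0.499 -0.245  0.107] [182.  96.  41.]
blue 209 [ 0.462 -0.198  0.096] [ 0.524 -0.14   0.12 ] [ 0.493 -0.169  0.108] [ 71.  88. 154.]
turq 208 [ 0.318 -0.066  0.09 ] [ 0.375 -0.009  0.108] [ 0.347 -0.037  0.099] [ 55. 128. 128.]
[0.584 0.318 0.103] [82 93 76]
[0.584 0.314 0.103] [77 83 78]
[0.583 0.309 0.107] [73 77 77]
[0.578 0.318 0.117] [ 85 121  52]
[0.578 0.314 0.118] [ 76 102  54]
[0.578 0.31  0.117] [68 84 59]
[0.578 0.308 0.112] [64 71 64]
[0.578 0.211 0.111] [77 82 96]
[0.578 0.207 0.109] [78 81 93]
[0.579 0.205 0.103] [69 70 77]
[0.573 0.325 0.12 ] [ 99 149  47]
[0.573 0.319 0.126] [ 98 154  33]
[0.572 0.315 0.129] [ 87 137  31]
[0.574 0.314 0.119] [ 74 111  37]
[0.573 0.309 0.12 ] [62 86 43]
[0.574 0.308 0.113] [60 71 54]
[0.575 0.306 0.105] [60 63 61]
[0.576 0.303 0.101] [67 67 70]
[0.574 0.216 0.106] [ 56  67 110]
[0.574 0.211 0.11 ] [ 61  70 106]
[0.574 0.208 0.107] [62 69 91]
[0.574 0.201 0.104] [62 63 70]
[0.569 0.324
[... 2635 characters left out ...]
1 0.121] [106  62  46]
[0.529 0.098 0.114] [87 69 65]
[0.525 0.12  0.12 ] [135  81  62]
[0.525 0.116 0.123] [164  81  39]
[0.524 0.111 0.131] [167  77  31]
[0.525 0.108 0.123] [150  69  31]
[0.525 0.104 0.122] [123  63  37]
[0.525 0.101 0.119] [100  62  50]
[0.525 0.098 0.115] [88 72 71]
[0.521 0.116 0.122] [134  74  52]
[0.521 0.112 0.123] [138  70  42]
[0.521 0.108 0.124] [127  65  43]
[0.521 0.105 0.121] [110  65  50]
[0.521 0.1   0.123] [92 66 61]
[0.518 0.113 0.115] [105  66  57]
[0.518 0.109 0.115] [102  69  61]
rack [0.40325294 0.02364919 0.00800313] [0.79995593 0.39964418 0.02979098]
((602.0106201171875, 215.44802856445312), (387.8299560546875, 374.2672424316406), 1.7176374197006226)
```

View pics/v1.png

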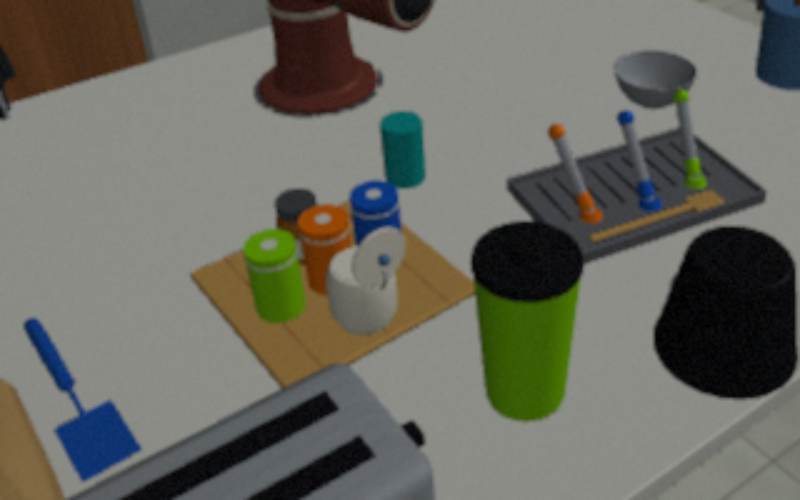

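View pics/v2.png

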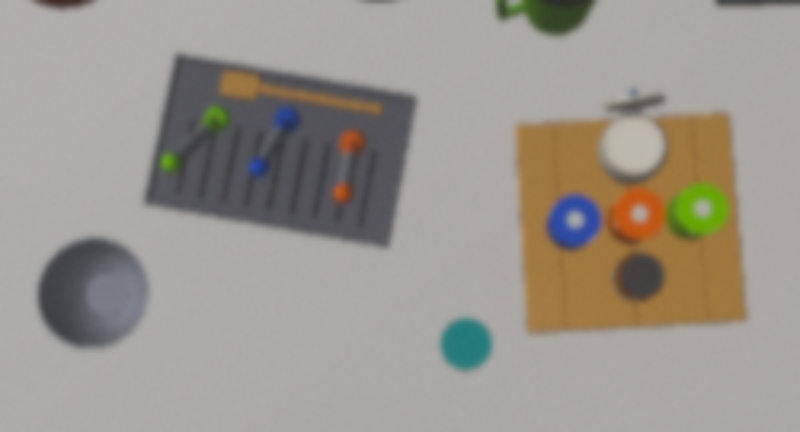

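```bash
cat >> h.py <<'E'
def yaw(s): # world angle of the tool's y (jaw) axis, deg
    M=q2m(s["tool_rot"]);return np.degrees(np.arctan2(M[1,1],M[0,1]))
def plan(p,yw=None,step=45,n=None):
    "rows from the present pose to TCP p with jaw axis at angle yw (mod 180)"
    s=state();M=q2m(s["tool_rot"]);d=(np.array(p)-s["tool_pos"])*1000
    dy=0 if yw is None else (yw-yaw(s)+90)%180-90
    n=n or int(max(np.ceil(np.linalg.norm(d)/step),np.ceil(abs(dy)/8),1))
    t=-dy/n; out=[]
    for k in range(n):
        Mk=M@R.from_euler("z",t*k,degrees=True).as_matrix()
        out.append([int(v) for v in np.round(Mk.T@d/n)]+[round(float(t),1)])
    print("at",np.round(s["tool_pos"],4),"yaw",round(yaw(s),1),"j6",round(s["joint_pos"][5],2),"w",round(s["gripper_width"],3),"F",np.round(s["contact_force"],1),"t",round(s["time"],2),"tilt",np.round(M[:,2],3))
    for i in range(0,n,8): print(out[i:i+8])
E
python3 -c "
from h import *
plan([.47,-.25,.38],0)
print(np.round(camera_params('wrist')['T_tool_cam'],3))"
```

```text
at [ 0.2655 -0.5658  0.2313] yaw -64.9 j6 -0.12 w 1.003 F [0.5 0.2 0.1] t 0.9 tilt [ 0. -0. -1.]
[[35, -22, -17, -7.2], [38, -17, -17, -7.2], [40, -13, -17, -7.2], [41, -7, -17, -7.2], [42, -2, -17, -7.2], [42, 3, -17, -7.2], [41, 8, -17, -7.2], [40, 13, -17, -7.2]]
[[38, 18, -17, -7.2]]
[[-0.001 -0.962 -0.274  0.07 ]
 [ 1.    -0.001  0.    -0.   ]
 [-0.    -0.274  0.962 -0.143]
 [ 0.     0.     0.     1.   ]]
```

>>> step_arm(steps=[[35,-22,-17,-7.2],[38,-17,-17,-7.2],[40,-13,-17,-7.2],[41,-7,-17,-7.2],[42,-2,-17,-7.2],[42,3,-17,-7.2],[41,8,-17,-7.2],[40,13,-17,-7.2]])

```text
time: 1.7
tool_pos: [0.4459, -0.2754, 0.3688]
tool_rot: [-0.003, 0.74, 0.672, 0.001]
contact_force: [1.0, -0.5, 0.9]
gripper_width: 0.999
```

>>> step_arm(steps=[[38,18,-17,-7.2],[0,0,0,0]])

```text
time: 1.9
tool_pos: [0.4705, -0.2344, 0.3907]
tool_rot: [0.001, 0.692, 0.722, 0.003]
contact_force: [-1.0, -0.3, -0.1]
gripper_width: 1.0
```

```bash
cat > look.py <<'E'
from h import *
import sys
n=sys.argv[1]
s=state();im,d=grab_frame("wrist");np.savez(n+".npz",im=im,d=d);save(n,im)
P=cloud("wrist",d,s);np.save(n+"_P.npy",P)
E
python3 look.py w1; python3 - <<'E'
from h import *
im=np.load("w1.npz")["im"];P=np.load("w1_P.npy")
for n,(x,y) in dict(lime=(.504,-.322),orange=(.499,-.245),blue=(.493,-.169),pot=(.595,-.24),jar=(.43,-.24)).items():
    m=(P[...,2]>.09)&(P[...,2]<.13)&(np.hypot(P[...,0]-x,P[...,1]-y)<.042)
    q=P[m]
    if len(q)>20:
        c,r=cv2.minEnclosingCircle((q[:,:2]*1000).astype(np.float32));print(n,len(q),np.round(c,1),round(r,1),np.percentile(q[:,2],[50,98]).round(3),q.min(0).round(3),q.max(0).round(3))
s=state()
plan([.504,-.322,.25],0)
E
```

```text
lime 1685 [ 505.5 -318.4] 31.2 [0.112 0.114] [ 0.475 -0.349  0.09 ] [ 0.535 -0.287  0.115]
orange 1827 [ 500.4 -242.9] 31.2 [0.112 0.114] [ 0.469 -0.273  0.09 ] [ 0.531 -0.212  0.115]
blue 2038 [ 493.5 -166.2] 31.1 [0.112 0.114] [ 0.463 -0.197  0.098] [ 0.525 -0.136  0.115]
pot 2614 [ 595. -240.] 42.0 [0.098 0.126] [ 0.553 -0.281  0.09 ] [ 0.631 -0.205  0.13 ]
jar 1258 [ 436.3 -243.8] 35.8 [0.1   0.102] [ 0.402 -0.272  0.09 ] [ 0.471 -0.22   0.113]
at [ 0.4695 -0.236   0.3892] yaw 2.2 j6 -0.65 w 0.995 F [ 0.2 -0.3 -1.3] t 1.95 tilt [ 0.002  0.003 -1.   ]
[[-22, 8, 35, 0.6], [-22, 8, 35, 0.6], [-22, 8, 35, 0.6], [-22, 8, 35, 0.6]]
```

View pics/w1.png

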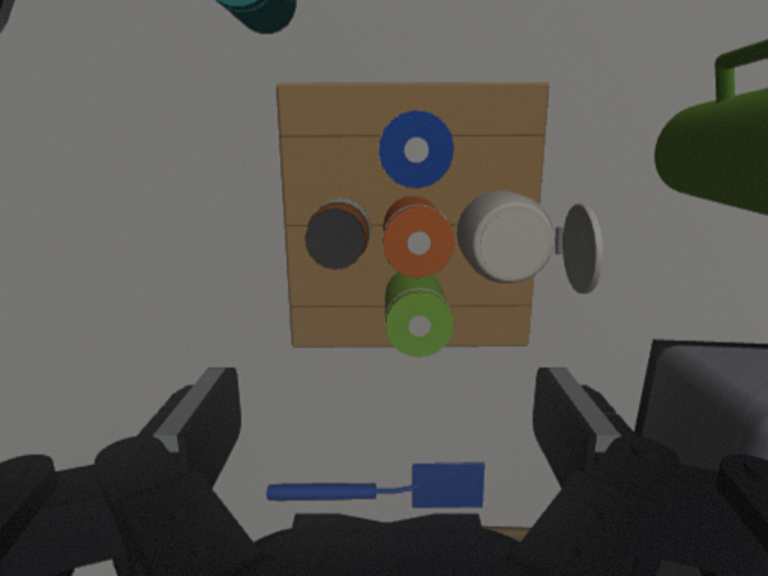

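>>> step_arm(steps=[[-22,9,35,0.6],[-22,9,35,0.6],[-22,9,35,0.6],[-18,9,25,0.6],[0,0,0,0]], claw=100)

```text
time: 2.45
tool_pos: [0.5059, -0.3256, 0.2544]
tool_rot: [0.001, 0.712, 0.702, 0.001]
contact_force: [0.1, -0.3, -0.6]
gripper_width: 0.999
```

```bash
python3 -c "
from h import *
plan([.5055,-.3184,.058],0,40)"
```

```text
at [ 0.5059 -0.3256  0.2544] yaw -0.8 j6 -0.68 w 0.999 F [ 0.1 -0.3 -0.6] t 2.45 tilt [ 0.002 -0.    -1.   ]
[[1, 0, 39, -0.2], [1, 0, 39, -0.2], [1, 0, 39, -0.2], [1, 0, 39, -0.2], [1, 0, 39, -0.2]]
```

>>> step_arm(steps=[[3,0,40,0],[2,0,40,0],[2,0,40,0],[0,0,40,0],[0,0,35,0],[0,0,0,0]])

```text
time: 3.05
tool_pos: [0.5034, -0.324, 0.0581]
tool_rot: [0.003, 0.716, 0.698, 0.0]
contact_force: [-1.0, -0.1, 0.2]
gripper_width: 0.996
```

>>> step_arm(steps=[[0,0,0,0],[0,0,0,0],[0,0,0,0],[0,0,0,0],[0,0,0,0]], claw=0)

```text
time: 3.55
tool_pos: [0.5066, -0.3281, 0.0678]
tool_rot: [0.009, 0.717, 0.697, 0.001]
contact_force: [0.1, 0.1, -2.0]
gripper_width: 0.721
```

```bash
python3 -c "
from h import *
plan([.505,-.3184,.33],0,40)"
```

```text
at [ 0.5066 -0.3281  0.0678] yaw -1.6 j6 -0.67 w 0.721 F [ 0.1  0.1 -2. ] t 3.55 tilt [ 0.014 -0.012 -1.   ]
[[1, 0, -37, -0.2], [1, 0, -37, -0.2], [1, 0, -37, -0.2], [1, 0, -37, -0.2], [1, 0, -37, -0.2], [1, 0, -37, -0.2], [1, 0, -37, -0.2]]
```

>>> step_arm(steps=[[0,0,-30,0],[0,0,-40,0],[0,0,-45,0],[0,0,-45,0],[0,0,-45,0],[0,0,-45,0]])

```text
time: 4.15
tool_pos: [0.5, -0.3222, 0.3196]
tool_rot: [0.002, 0.717, 0.697, 0.0]
contact_force: [1.0, -0.5, -1.3]
gripper_width: 0.717
```

```bash
python3 look.py w2; python3 - <<'E'
from h import *
im=np.load("w2.npz")["im"].astype(int);P=np.load("w2_P.npy")
s=state();T=np.linalg.inv(T_tool(s));Q=P@T[:3,:3].T+T[:3,3]
m=(im[...,1]>im[...,2]+50)&(im[...,1]>im[...,0]+20)&(np.abs(Q[...,2])<.15)&(np.abs(Q[...,1])<.06)
q=Q[m]*1000;print(len(q),q.min(0).round(),q.max(0).round(),np.percentile(q,[2,50,98],axis=0).round(1).tolist())
plan([.47,.15,.38],10)
E
```

```text
21464 [-11. -32. -43.] [40. 29. 58.] [[-6.2, -28.1, -41.8], [21.4, -0.3, -40.5], [39.0, 24.7, 34.9]]
at [ 0.5025 -0.3242  0.3305] yaw -1.5 j6 -0.67 w 0.724 F [ 1.1 -0.5  5.6] t 4.2 tilt [ 0.015 -0.013 -1.   ]
[[43, -4, -5, -1.0], [43, -3, -5, -1.0], [43, -2, -5, -1.0], [43, -2, -5, -1.0], [43, -1, -5, -1.0], [43, 0, -5, -1.0], [43, 1, -5, -1.0], [43, 1, -5, -1.0]]
[[43, 2, -5, -1.0], [43, 3, -5, -1.0], [43, 4, -5, -1.0]]
```

View pics/w2.png

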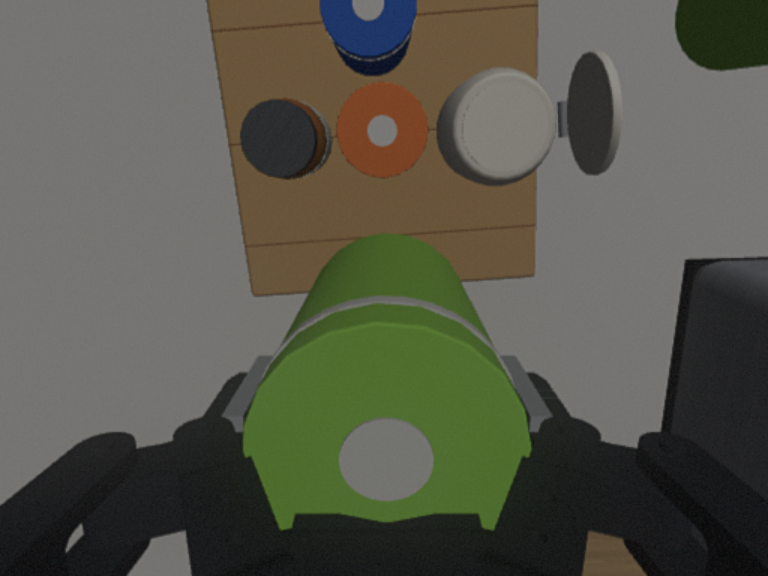

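>>> step_arm(steps=[[40,5,-13,0],[43,8,-13,0],[43,8,-13,0],[43,8,-13,0],[43,8,-13,0],[43,8,-13,0],[43,8,-13,0],[43,8,-13,0]])

```text
time: 5.0
tool_pos: [0.573, 0.0234, 0.4417]
tool_rot: [0.017, 0.72, 0.693, 0.003]
contact_force: [0.6, -0.5, -1.1]
gripper_width: 0.722
```

>>> step_arm(steps=[[30,5,-10,0],[0,0,0,0]])

```text
time: 5.2
tool_pos: [0.5794, 0.0597, 0.4548]
tool_rot: [0.019, 0.718, 0.696, 0.006]
contact_force: [0.9, -0.2, -1.3]
gripper_width: 0.718
```

```bash
python3 look.py w3; python3 - <<'E'
from h import *
plan([.57,.2,.3],10)
P=np.load("w3_P.npy");im=np.load("w3.npz")["im"]
hsv=cv2.cvtColor(im,cv2.COLOR_RGB2HSV).astype(int)
H,S,V=hsv[...,0],hsv[...,1],hsv[...,2]
for n,lo,hi in [("lime",32,60),("blue",100,130),("orange",3,18)]:
    base=(H>=lo)&(H<=hi)&(S>110)&(P[...,0]>.45)&(P[...,0]<.75)&(P[...,1]>.05)&(P[...,1]<.36)
    t=P[base&(P[...,2]>.095)&(P[...,2]<.14)];f=P[base&(P[...,2]<.06)&(P[...,2]>.012)]
    for k,q in (("tip",t),("foot",f)):
        if len(q)>10: print(n,k,len(q),((np.percentile(q,3,axis=0)+np.percentile(q,97,axis=0))/2).round(4),np.median(q,0).round(4),np.percentile(q,3,axis=0).round(3),np.percentile(q,97,axis=0).round(3))
E
```

```text
at [0.5791 0.0583 0.4541] yaw -1.8 j6 0.01 w 0.723 F [-0.4 -0.3 -1.1] t 5.25 tilt [ 0.033 -0.02  -0.999]
[[29, -4, 30, -2.4], [29, -3, 30, -2.4], [29, -1, 30, -2.4], [29, 0, 30, -2.4], [29, 1, 30, -2.4]]
blue tip 274 [0.5611 0.2131 0.1217] [0.5611 0.2126 0.1231] [0.551 0.203 0.117] [0.571 0.223 0.127]
blue foot 332 [0.6332 0.2011 0.0289] [0.6347 0.1981 0.0224] [0.617 0.186 0.013] [0.65  0.216 0.045]
orange tip 223 [0.5286 0.1129 0.1216] [0.5291 0.1131 0.1229] [0.519 0.103 0.117] [0.538 0.123 0.127]
orange foot 1176 [0.6434 0.1738 0.0283] [0.6622 0.1587 0.0202] [0.594 0.087 0.016] [0.693 0.261 0.041]
```

View pics/w3.png

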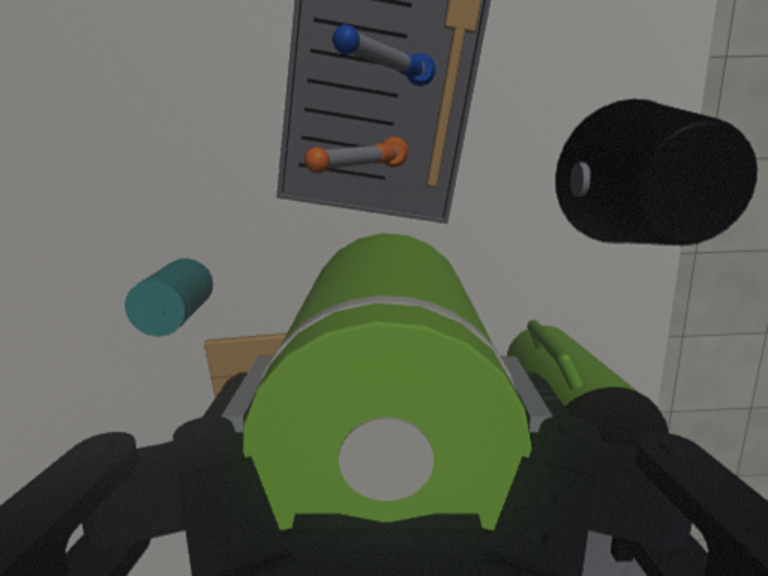

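```bash
python3 -c "
from h import *
plan([.5865,.311,.26],68)"
```

```text
at [0.5791 0.0583 0.4541] yaw -1.8 j6 0.01 w 0.723 F [-0.4 -0.3 -1.1] t 5.25 tilt [ 0.033 -0.02  -0.999]
[[28, -1, 21, -7.8], [28, 3, 21, -7.8], [28, 7, 21, -7.8], [26, 11, 21, -7.8], [25, 14, 21, -7.8], [23, 17, 21, -7.8], [20, 20, 21, -7.8], [17, 23, 21, -7.8]]
[[14, 25, 21, -7.8]]
```

>>> step_arm(steps=[[28,-1,21,-7.8],[28,3,21,-7.8],[28,7,21,-7.8],[26,11,21,-7.8],[25,14,21,-7.8],[23,17,21,-7.8],[20,20,21,-7.8],[17,23,21,-7.8]])

```text
time: 6.05
tool_pos: [0.586, 0.2756, 0.2772]
tool_rot: [0.023, 0.241, 0.97, -0.008]
contact_force: [0.3, -0.2, -1.1]
gripper_width: 0.725
```

>>> step_arm(steps=[[14,25,21,-7.8],[0,0,0,0]])

```text
time: 6.25
tool_pos: [0.5842, 0.3035, 0.2482]
tool_rot: [0.019, 0.171, 0.985, -0.012]
contact_force: [-0.0, -0.3, -1.2]
gripper_width: 0.724
```

```bash
cat > cup.py <<'E'
from h import *
# held cup in the tool frame and world: fit top disc
def held(n,lo,hi):
    s=state();im,d=grab_frame("wrist");np.savez(n+".npz",im=im,d=d);save(n,im)
    P=cloud("wrist",d,s);np.save(n+"_P.npy",P)
    T=np.linalg.inv(T_tool(s));Q=P@T[:3,:3].T+T[:3,3]
    h=cv2.cvtColor(im,cv2.COLOR_RGB2HSV).astype(int)
    m=(h[...,0]>=lo)&(h[...,0]<=hi)&(h[...,1]>110)&(np.abs(Q[...,1])<.045)&(np.abs(Q[...,0])<.06)&(Q[...,2]<.05)
    q=Q[m];top=q[q[:,2]<np.percentile(q[:,2],20)+.004]
    A=np.c_[top[:,:2],np.ones(len(top))];pl=np.linalg.lstsq(A,top[:,2],rcond=None)[0]
    nt=np.array([pl[0],pl[1],-1]);nt/=np.linalg.norm(nt)   # axis, mouth->closed, tool frame (z up = -z tool)
    c=np.array([np.percentile(top[:,0],99.5)-.031,(top[:,1].min()+top[:,1].max())/2,0]);c[2]=pl@[c[0],c[1],1]
    W=T_tool(s);print("top in tool",(c*1000).round(1),"axis world",(W[:3,:3]@nt).round(3),"mouth centre",(W[:3,:3]@(c-.1*nt)+W[:3,3]).round(4))
    return c,nt
E
python3 -c "
from cup import *
held('w4',30,62)
plan([.5865,.311,.1385],68,30)"
```

```text
top in tool [  5.   -1.2 -51.8] axis world [-0.036  0.02   0.999] mouth centre [0.581  0.3036 0.1999]
at [0.5852 0.3022 0.2502] yaw 70.1 j6 -0.84 w 0.721 F [ 0.8 -0.1 -0.6] t 6.3 tilt [ 0.036 -0.03  -0.999]
[[2, 3, 28, 0.5], [2, 3, 28, 0.5], [2, 3, 28, 0.5], [2, 3, 28, 0.5]]
```

```bash
python3 - <<'E'
from h import *
s=state()
for n in ("w2","w4"):
    im=np.load(n+".npz")["im"];d=np.load(n+".npz")["d"]
    c=camera_params("wrist");K=np.array(c["mtx"]);T=np.array(c["T_tool_cam"])
    v,u=np.mgrid[:384,:512];Q=np.stack([(u-K[0,2])/K[0,0]*d,(v-K[1,2])/K[1,1]*d,d],-1)@T[:3,:3].T+T[:3,3]
    for r in range(150,345,20): print(n,r,(Q[r,258]*1000).round(1),im[r,258],end=" ")
    print()
E
```

```text
w2 150 [ -0.7   1.2 307.6] [104  85  59] w2 170 [36.1  0.7 10. ] [71 96 41] w2 190 [ 36.2   0.6 -24.9] [69 97 39] w2 210 [ 35.9   0.6 -46.4] [70 97 41] w2 230 [ 31.6   0.6 -52.1] [ 80 111  48] w2 250 [ 24.2   0.6 -50. ] [ 79 109  44] w2 270 [ 17.8   0.6 -50.9] [ 78 109  46] w2 290 [ 11.8   0.5 -52.5] [116 116 112] w2 310 [  3.7   0.5 -51.3] [116 117 112] w2 330 [ -2.6   0.5 -52.8] [115 114 110] 
w4 150 [ 10.5   1.  235.7] [32 41 25] w4 170 [36.4  0.7  8.8] [50 67 32] w4 190 [ 36.4   0.6 -25.6] [49 69 29] w4 210 [ 36.1   0.6 -47.2] [51 70 28] w4 230 [ 31.2   0.6 -51.1] [ 95 133  56] w4 250 [ 25.2   0.5 -52.1] [ 93 130  52] w4 270 [ 18.3   0.5 -51.8] [ 98 133  58] w4 290 [ 11.5   0.5 -52.1] [140 140 134] w4 310 [  4.2   0.5 -52. ] [141 140 135] w4 330 [ -2.6   0.5 -52.9] [141 140 136]
```

View pics/w4.png

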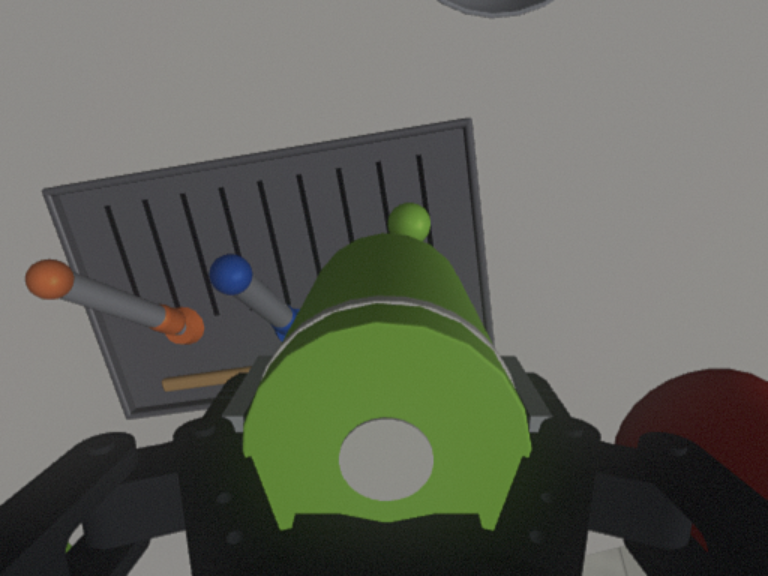

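```bash
cat >> h.py <<'E'
def ball(n,lo,hi,x,y):
    P=np.load(n+"_P.npy");h=cv2.cvtColor(np.load(n+".npz")["im"],cv2.COLOR_RGB2HSV).astype(int)
    m=(h[...,0]>=lo)&(h[...,0]<=hi)&(h[...,1]>90)&(np.hypot(P[...,0]-x,P[...,1]-y)<.03)&(P[...,2]>.09)&(P[...,2]<.14)
    q=P[m];from scipy.optimize import least_squares as L
    r=L(lambda c:np.linalg.norm(q-c,axis=1)-.012,[x,y,.11],loss="soft_l1",f_scale=.002);print("ball",len(q),r.x.round(4),"rms",np.sqrt(np.mean(r.fun**2)).round(4));return r.x
E
python3 - <<'E'
from h import *
ball("w4",30,62,.567,.317);ball("w4",100,130,.561,.213);ball("w4",3,18,.529,.113)
ball("w3",100,130,.561,.213);ball("w3",3,18,.529,.113)
plan([.5852,.311,.19],68,30)
E
```

```text
ball 541 [0.5673 0.3207 0.1141] rms 0.0005
ball 604 [0.5606 0.214  0.1142] rms 0.0005
ball 659 [0.5278 0.1123 0.1141] rms 0.0006
ball 278 [0.5608 0.214  0.1143] rms 0.0006
ball 226 [0.5281 0.1121 0.1143] rms 0.0007
at [0.5852 0.3022 0.2502] yaw 70.1 j6 -0.84 w 0.721 F [ 0.8 -0.1 -0.6] t 6.3 tilt [ 0.036 -0.03  -0.999]
[[2, 3, 20, 0.7], [2, 3, 20, 0.7], [2, 3, 20, 0.7]]
```

>>> step_arm(steps=[[5,5,10,1],[5,5,20,1],[1,2,20,0],[0,0,0,0]])

```text
time: 6.7
tool_pos: [0.5838, 0.3118, 0.2016]
tool_rot: [0.024, 0.197, 0.98, -0.01]
contact_force: [-0.9, -0.3, -1.5]
gripper_width: 0.723
```

```bash
python3 -c "
from cup import *
held('w5',30,62)
plan([.5852,.311,.12],68,30)"
```

```text
top in tool [  5.    1.4 -51.9] axis world [-0.044  0.024  0.999] mouth centre [0.5819 0.3141 0.1533]
at [0.5846 0.3121 0.2038] yaw 67.2 j6 -0.77 w 0.722 F [ 0.9  0.4 -0.5] t 6.75 tilt [ 0.045 -0.028 -0.999]
[[1, 0, 28, -0.3], [1, 0, 28, -0.3], [1, 0, 28, -0.3]]
```

>>> step_arm(steps=[[4,1,15,0],[3,0,20,0],[1,0,20,0],[0,0,15,0],[0,0,0,0]])

```text
time: 7.25
tool_pos: [0.5844, 0.3135, 0.1369]
tool_rot: [0.03, 0.2, 0.979, -0.006]
contact_force: [0.4, 0.1, -0.5]
gripper_width: 0.719
```

```bash
python3 -c "
from cup import *
held('w6',30,62)
plan([.5852,.311,.12],68,30)"
```

```text
top in tool [  5.   -0.9 -51.8] axis world [-0.058  0.019  0.998] mouth centre [0.5824 0.314  0.0885]
at [0.585  0.3138 0.1383] yaw 66.9 j6 -0.76 w 0.728 F [ 0.1 -0.  -0.7] t 7.3 tilt [ 0.057 -0.023 -0.998]
[[0, -3, 18, -1.1]]
```

>>> step_arm(steps=[[2,0,10,0],[1,0,8,0],[0,0,0,0]])

```text
time: 7.6
tool_pos: [0.5849, 0.3153, 0.1219]
tool_rot: [0.033, 0.2, 0.979, -0.004]
contact_force: [-1.3, 1.0, -1.4]
gripper_width: 0.725
```

>>> step_arm(steps=[[0,0,3,0],[0,0,0,0]])

```text
time: 7.8
tool_pos: [0.5855, 0.3154, 0.1193]
tool_rot: [0.033, 0.2, 0.979, -0.004]
contact_force: [0.1, -0.3, -1.4]
gripper_width: 0.72
```

```bash
python3 -c "
from cup import *
held('w7',30,62)
plan([.5852,.311,.12],68,30)"
```

```text
top in tool [  5.   -0.8 -51.8] axis world [-0.066  0.011  0.998] mouth centre [0.5839 0.3166 0.0708]
at [0.5858 0.3156 0.1197] yaw 66.9 j6 -0.75 w 0.722 F [-0.6 -0.  -0.8] t 7.85 tilt [ 0.064 -0.021 -0.998]
[[-1, -4, 0, -1.1]]
```

>>> step_arm(steps=[[0,0,0,0],[0,0,0,0],[0,0,0,0],[0,0,0,0],[0,0,0,0]], claw=100)

```text
time: 8.35
tool_pos: [0.5873, 0.3161, 0.1224]
tool_rot: [0.035, 0.2, 0.979, -0.003]
contact_force: [0.1, -0.1, 1.1]
gripper_width: 0.997
```

```bash
python3 -c "
from cup import *
held('w8',30,62)
plan([.5858,.315,.28],68,40)"
```

```text
top in tool [ -3.    1.9 -17.5] axis world [-0.255  0.276  0.927] mouth centre [0.6151 0.2894 0.0474]
at [0.5873 0.3162 0.1224] yaw 66.9 j6 -0.75 w 0.999 F [ 0.2  0.1 -0.4] t 8.4 tilt [ 0.068 -0.019 -0.998]
[[-3, 0, -39, -0.3], [-3, 0, -39, -0.3], [-3, 0, -39, -0.3], [-3, 0, -39, -0.3]]
```

View pics/w8.png

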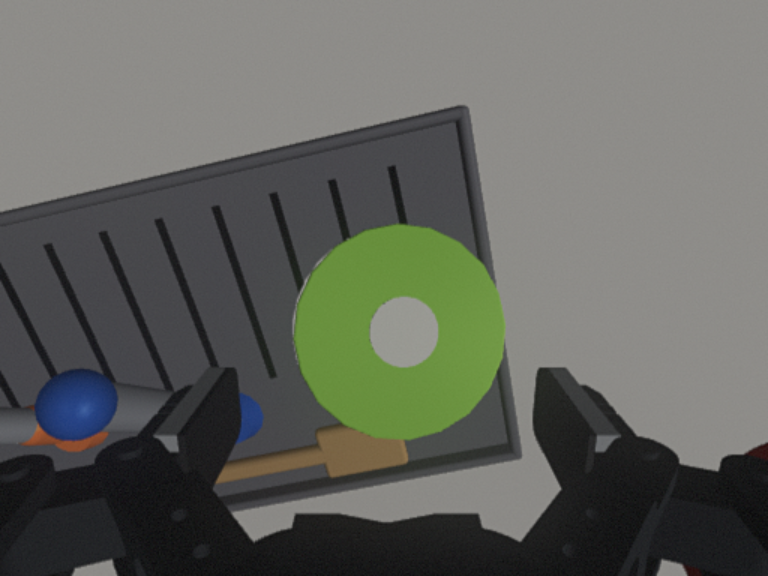

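```bash
cat >> h.py <<'E'
def hung(n,lo,hi,B):
    P=np.load(n+"_P.npy");im=np.load(n+".npz")["im"];h=cv2.cvtColor(im,cv2.COLOR_RGB2HSV).astype(int)
    B=np.array(B);m=(h[...,0]>=lo)&(h[...,0]<=hi)&(h[...,1]>90)&(np.linalg.norm(P-B,axis=-1)<.07)&(P[...,2]>.08)
    q=P[m];rng=np.random.default_rng(0);best=None
    for _ in range(300):
        a=q[rng.choice(len(q),3,False)];nn=np.cross(a[1]-a[0],a[2]-a[0]);nn/=np.linalg.norm(nn)+1e-12
        if nn[2]<0:nn=-nn
        if nn[2]<.6: continue
        k=np.abs((q-a[0])@nn)<.002
        if best is None or k.sum()>best.sum():best=k
    t=q[best];c=t.mean(0);nn=np.linalg.svd(t-c,full_matrices=False)[2][2];nn*=np.sign(nn[2])
    e=np.linalg.svd(nn[None])[2][1:];uv=((t-c)@e.T*1000).astype(np.float32);cc,r=cv2.minEnclosingCircle(uv);c=c+np.array(cc)@e/1000
    off=B-c;print("top centre",c.round(4),"r",round(r,1),"axis",nn.round(3),"lean",np.degrees(np.arccos(nn[2])).round(1),"ball below top plane mm",round(-off@nn*1000,1),"mouth",(c-.1*nn).round(4),"ball lateral",np.linalg.norm(off-off@nn*nn).round(4))
E
python3 -c "
from h import *
hung('w8',30,62,[.5673,.3207,.1141])"
```

```text
top centre [0.5718 0.3284 0.1315] r 30.9 axis [-0.263  0.286  0.921] lean 22.9 ball below top plane mm 17.0 mouth [0.598  0.2998 0.0393] ball lateral 0.0095
```

>>> step_arm(steps=[[-3,0,-30,0],[-3,0,-40,0],[-3,0,-45,0],[-3,0,-45,0],[0,0,-45,0],[0,0,0,0]])

```text
time: 9.0
tool_pos: [0.583, 0.3146, 0.332]
tool_rot: [0.032, 0.2, 0.979, -0.004]
contact_force: [0.5, -0.0, 1.7]
gripper_width: 0.999
```

```bash
python3 -c "
from h import *
plan([.4935,-.1662,.28],0,45)"
```

```text
at [0.583  0.3146 0.332 ] yaw 66.9 j6 -0.77 w 0.999 F [ 0.5 -0.   1.7] t 9.0 tilt [ 0.061 -0.022 -0.998]
[[-9, -43, 5, 6.1], [-14, -42, 5, 6.1], [-18, -40, 5, 6.1], [-22, -38, 5, 6.1], [-26, -36, 5, 6.1], [-30, -33, 5, 6.1], [-33, -29, 5, 6.1], [-36, -26, 5, 6.1]]
[[-39, -22, 5, 6.1], [-41, -17, 5, 6.1], [-42, -13, 5, 6.1]]
```

>>> step_arm(steps=[[-9,-43,5,6.1],[-14,-42,5,6.1],[-18,-40,5,6.1],[-22,-38,5,6.1],[-26,-36,5,6.1],[-30,-33,5,6.1],[-33,-29,5,6.1],[-36,-26,5,6.1]])

```text
time: 9.8
tool_pos: [0.511, -0.0379, 0.2939]
tool_rot: [0.033, 0.596, 0.802, 0.013]
contact_force: [0.9, -1.0, 0.2]
gripper_width: 0.999
```

>>> step_arm(steps=[[-39,-22,5,6.1],[-41,-17,5,6.1],[-42,-13,5,6.1],[0,0,0,0]])

```text
time: 10.2
tool_pos: [0.4785, -0.1769, 0.2767]
tool_rot: [0.031, 0.724, 0.689, 0.018]
contact_force: [1.0, 1.2, -0.6]
gripper_width: 0.998
```

```bash
cat > cups.py <<'E'
from h import *
import sys
def cups(n):
    s=state();im,d=grab_frame("wrist");np.savez(n+".npz",im=im,d=d);save(n,im);P=cloud("wrist",d,s);np.save(n+"_P.npy",P)
    for k,(x,y) in dict(orange=(.5004,-.2429),blue=(.4935,-.1662)).items():
        m=(P[...,2]>.105)&(P[...,2]<.125)&(np.hypot(P[...,0]-x,P[...,1]-y)<.037);q=P[m]
        if len(q)>20:
            c,r=cv2.minEnclosingCircle((q[:,:2]*1000).astype(np.float32));print(k,len(q),np.round(c,1),round(r,1),np.median(q[:,2]).round(4))
E
python3 -c "
from cups import *
cups('w9')
plan([.4935,-.1662,.15],0,40)"
```

```text
orange 2764 [ 500.4 -242.8] 31.3 0.112
blue 3315 [ 493.8 -166. ] 30.9 0.1121
at [ 0.4792 -0.175   0.277 ] yaw -2.6 j6 -0.46 w 1.004 F [0.  0.1 0.3] t 10.25 tilt [ 0.069 -0.019 -0.997]
[[3, 1, 32, -0.6], [3, 1, 32, -0.6], [3, 1, 32, -0.6], [3, 1, 32, -0.6]]
```

>>> step_arm(steps=[[6,1,35,-0.6],[6,1,40,-0.6],[4,1,40,-0.6],[0,0,40,-0.6],[0,0,30,0],[0,0,0,0]])

```text
time: 10.85
tool_pos: [0.5005, -0.1565, 0.0905]
tool_rot: [0.035, 0.703, 0.71, 0.021]
contact_force: [-0.4, 0.1, 0.0]
gripper_width: 1.0
```

```bash
python3 -c "
from h import *
plan([.4955,-.1665,.060],0,40)"
```

```text
at [ 0.5005 -0.1565  0.0905] yaw 0.6 j6 -0.47 w 1.0 F [-0.4  0.1  0. ] t 10.85 tilt [ 0.078 -0.02  -0.997]
[[-9, -8, 30, 0.6]]
```

>>> step_arm(steps=[[-6,-4,14,0],[-3,-4,14,0],[0,0,0,0]])

```text
time: 11.15
tool_pos: [0.4969, -0.1657, 0.0637]
tool_rot: [0.037, 0.701, 0.712, 0.021]
contact_force: [0.7, 0.1, -0.5]
gripper_width: 0.999
```

```bash
python3 -c "
from h import *
plan([.4955,-.1665,.060],0,40)"
```

```text
at [ 0.4969 -0.1657  0.0637] yaw 0.9 j6 -0.5 w 0.999 F [ 0.7  0.1 -0.5] t 11.15 tilt [ 0.083 -0.021 -0.996]
[[-1, -2, 4, 0.9]]
```

>>> step_arm(steps=[[0,0,2,0],[0,0,1,0],[0,0,1,0],[0,0,1,0],[0,0,0,0]], claw=0)

```text
time: 11.65
tool_pos: [0.5, -0.1679, 0.0641]
tool_rot: [0.04, 0.701, 0.711, 0.022]
contact_force: [-0.5, -0.0, -1.7]
gripper_width: 0.724
```

>>> step_arm(steps=[[0,0,-30,0],[0,0,-40,0],[0,0,-45,0],[0,0,-45,0],[0,0,-45,0],[0,0,0,0]])

```text
time: 12.25
tool_pos: [0.4799, -0.1618, 0.2729]
tool_rot: [0.038, 0.702, 0.711, 0.022]
contact_force: [1.6, -0.0, 0.4]
gripper_width: 0.726
```

```bash
python3 -c "
from cup import *
held('w10',100,130)
plan([.58,.205,.30],80,45)"
```

```text
top in tool [ -1.1   1.9 -48.7] axis world [-0.016  0.003  1.   ] mouth centre [ 0.4793 -0.162   0.2216]
at [ 0.4787 -0.1612  0.2692] yaw 0.8 j6 -0.5 w 0.719 F [ 0.1  0.  -1.2] t 12.3 tilt [ 0.08  -0.02  -0.997]
[[36, 11, -3, -7.9], [35, 16, -3, -7.9], [32, 20, -3, -7.9], [29, 25, -3, -7.9], [25, 28, -3, -7.9], [21, 32, -3, -7.9], [17, 34, -3, -7.9], [12, 36, -3, -7.9]]
[[7, 37, -3, -7.9], [1, 38, -3, -7.9]]
```

>>> step_arm(steps=[[36,11,-3,-7.9],[35,16,-3,-7.9],[32,20,-3,-7.9],[29,25,-3,-7.9],[25,28,-3,-7.9],[21,32,-3,-7.9],[17,34,-3,-7.9],[12,36,-3,-7.9]])

```text
time: 13.1
tool_pos: [0.5527, 0.1398, 0.2768]
tool_rot: [0.031, 0.208, 0.978, -0.004]
contact_force: [0.4, 0.5, -1.5]
gripper_width: 0.722
```

>>> step_arm(steps=[[7,37,-3,-7.9],[1,38,-3,-7.9],[0,0,0,0]])

```text
time: 13.4
tool_pos: [0.5687, 0.2202, 0.2744]
tool_rot: [0.025, 0.062, 0.998, -0.009]
contact_force: [0.0, -1.5, -0.6]
gripper_width: 0.725
```

```bash
cat >> cup.py <<'E'
def goto(n,lo,hi,M,yw):
    "rows that bring the held cup's mouth centre to M"
    c,nt=held(n,lo,hi);s=state();W=T_tool(s);m=W[:3,:3]@(c-.1*nt)+W[:3,3]
    print("mouth off by mm",((np.array(M)-m)*1000).round(1));plan(s["tool_pos"]+np.array(M)-m,yw,30)
E
python3 -c "
from cup import *
goto('w11',100,130,[.5745,.2116,.15],80)
ball('w11',100,130,.561,.214)"
```

```text
top in tool [ -1.8   1.7 -49. ] axis world [0.003 0.076 0.997] mouth centre [0.5679 0.2151 0.2237]
mouth off by mm [  7.2  -1.7 -73. ]
at [0.5681 0.2184 0.2737] yaw 82.7 j6 -1.18 w 0.721 F [-0.1 -0.2 -1.1] t 13.45 tilt [ 0.048 -0.022 -0.999]
[[-1, 0, 24, 0.9], [-1, 0, 24, 0.9], [-1, 0, 24, 0.9]]
ball 404 [0.5608 0.2141 0.1143] rms 0.0005
```

>>> step_arm(steps=[[-2,-1,20,0.9],[-1,0,24,0.9],[0,0,24,0.9],[0,0,0,0]])

```text
time: 13.85
tool_pos: [0.572, 0.2122, 0.198]
tool_rot: [0.022, 0.091, 0.996, -0.011]
contact_force: [-0.1, 0.0, -1.2]
gripper_width: 0.725
```

```bash
python3 -c "
from cup import *
goto('w12',100,130,[.5745,.2100,.085],80)"
```

```text
top in tool [ -1.8   1.8 -48.9] axis world [0.004 0.081 0.997] mouth centre [0.5717 0.2068 0.1472]
mouth off by mm [  1.7   3.  -64.4]
at [0.573  0.2125 0.2002] yaw 79.6 j6 -1.13 w 0.727 F [ 0.3 -0.2  0.1] t 13.9 tilt [ 0.044 -0.025 -0.999]
[[1, 1, 21, -0.1], [1, 1, 21, -0.1], [1, 1, 21, -0.1]]
```

>>> step_arm(steps=[[1,1,18,0],[1,1,20,0],[1,1,20,0],[0,0,8,0],[0,0,0,0]])

```text
time: 14.4
tool_pos: [0.5753, 0.2135, 0.1349]
tool_rot: [0.026, 0.092, 0.995, -0.009]
contact_force: [-0.0, 0.2, -1.2]
gripper_width: 0.724
```

```bash
python3 -c "
from cup import *
goto('w13',100,130,[.5745,.2105,.072],80)"
```

```text
top in tool [ -1.8   2.4 -48.8] axis world [-0.006  0.078  0.997] mouth centre [0.5756 0.2089 0.084 ]
mouth off by mm [ -1.3   1.5 -12.6]
at [0.5754 0.2136 0.1355] yaw 79.4 j6 -1.13 w 0.724 F [-0.6 -0.1 -1.5] t 14.45 tilt [ 0.05  -0.023 -0.998]
[[2, 1, 12, -0.6]]
```

>>> step_arm(steps=[[1,1,7,0],[1,0,7,0],[0,0,0,0]])

```text
time: 14.75
tool_pos: [0.5762, 0.215, 0.1235]
tool_rot: [0.028, 0.092, 0.995, -0.008]
contact_force: [-0.4, -0.2, 0.0]
gripper_width: 0.721
```

>>> step_arm(steps=[[0,0,0,0],[0,0,0,0],[0,0,0,0],[0,0,0,0],[0,0,0,0]], claw=100)

```text
time: 15.25
tool_pos: [0.578, 0.2153, 0.1261]
tool_rot: [0.031, 0.092, 0.995, -0.008]
contact_force: [-0.3, -0.0, -0.6]
gripper_width: 1.0
```

```bash
python3 look.py w14; python3 -c "
from h import *
hung('w14',100,130,[.5607,.214,.1141])
plan([.575,.212,.30],80,40)"
```

```text
top centre [0.5609 0.2249 0.1298] r 31.0 axis [-0.35   0.288  0.891] lean 26.9 ball below top plane mm 17.1 mouth [0.5959 0.1961 0.0407] ball lateral 0.0086
at [0.578  0.2153 0.1261] yaw 79.4 j6 -1.12 w 1.003 F [ 0.3 -0.5 -0. ] t 15.3 tilt [ 0.06  -0.021 -0.998]
[[-2, -1, -35, -0.1], [-2, -1, -35, -0.1], [-2, -1, -35, -0.1], [-2, -1, -35, -0.1], [-2, -1, -35, -0.1]]
```

>>> step_arm(steps=[[-2,0,-25,0],[-2,0,-35,0],[-2,0,-45,0],[-2,0,-45,0],[0,0,-30,0],[0,0,0,0]])

```text
time: 15.9
tool_pos: [0.5737, 0.2172, 0.3103]
tool_rot: [0.028, 0.092, 0.995, -0.009]
contact_force: [0.5, -0.2, 1.0]
gripper_width: 0.997
```

```bash
python3 -c "
from h import *
plan([.515,-.2428,.27],90,45)"
```

```text
at [0.5737 0.2172 0.3103] yaw 79.4 j6 -1.13 w 0.997 F [ 0.5 -0.2  1. ] t 15.9 tilt [ 0.055 -0.022 -0.998]
[[-2, -42, 4, -1.0], [-1, -42, 4, -1.0], [-1, -42, 4, -1.0], [0, -42, 4, -1.0], [1, -42, 4, -1.0], [1, -42, 4, -1.0], [2, -42, 4, -1.0], [3, -42, 4, -1.0]]
[[3, -42, 4, -1.0], [4, -42, 4, -1.0], [5, -42, 4, -1.0]]
```

>>> step_arm(steps=[[-2,-42,4,-1.0],[-1,-42,4,-1.0],[-1,-42,4,-1.0],[0,-42,4,-1.0],[1,-42,4,-1.0],[1,-42,4,-1.0],[2,-42,4,-1.0],[3,-42,4,-1.0]])

```text
time: 16.7
tool_pos: [0.5296, -0.1229, 0.2741]
tool_rot: [0.025, 0.014, 1.0, -0.009]
contact_force: [1.0, -0.7, -0.5]
gripper_width: 1.0
```

>>> step_arm(steps=[[3,-42,4,-1.0],[4,-42,4,-1.0],[5,-42,4,-1.0],[0,0,0,0]])

```text
time: 17.1
tool_pos: [0.512, -0.2572, 0.2559]
tool_rot: [0.021, -0.01, 1.0, -0.008]
contact_force: [0.3, 0.2, -1.1]
gripper_width: 1.0
```

```bash
python3 -c "
from cups import *
cups('w15')
P=np.load('w15_P.npy')
for n,(x,y) in dict(jar=(.433,-.243),pot=(.585,-.243)).items():
    q=P[(P[...,2]>.085)&(P[...,2]<.103)&(np.hypot(P[...,0]-x,P[...,1]-y)<.05)]
    if len(q): print(n,np.percentile(q,[1,99],axis=0).round(3).tolist())
plan([.502,-.2433,.12],90,40)"
```

```text
orange 3826 [ 500.5 -243. ] 31.0 0.112
jar [[0.402, -0.271, 0.098], [0.473, -0.222, 0.102]]
pot [[0.549, -0.279, 0.086], [0.627, -0.208, 0.101]]
at [ 0.5123 -0.2552  0.2559] yaw 91.2 j6 -2.19 w 1.004 F [0.  0.4 0.5] t 17.15 tilt [ 0.043 -0.014 -0.999]
[[4, 4, 34, 0.3], [4, 4, 34, 0.3], [4, 3, 34, 0.3], [4, 3, 34, 0.3]]
```

>>> step_arm(steps=[[4,4,30,0],[4,4,34,0],[4,3,34,0],[4,2,30,0],[0,0,0,0]])

```text
time: 17.65
tool_pos: [0.5018, -0.2385, 0.1216]
tool_rot: [0.022, -0.012, 1.0, -0.006]
contact_force: [-0.6, 0.5, 0.0]
gripper_width: 1.004
```

```bash
python3 -c "
from h import *
plan([.5015,-.2433,.060],90,40)"
```

```text
at [ 0.5018 -0.2385  0.1216] yaw 91.4 j6 -2.19 w 1.004 F [-0.6  0.5  0. ] t 17.65 tilt [ 0.043 -0.011 -0.999]
[[2, -2, 31, 0.7], [1, -2, 31, 0.7]]
```

>>> step_arm(steps=[[2,-2,20,0],[1,-2,22,0],[0,0,18,0],[0,0,0,0]])

```text
time: 18.05
tool_pos: [0.505, -0.2406, 0.0646]
tool_rot: [0.024, -0.015, 1.0, -0.007]
contact_force: [-0.7, -0.1, 0.4]
gripper_width: 0.999
```

```bash
python3 -c "
from h import *
plan([.5015,-.2433,.060],90,40)"
```

```text
at [ 0.505  -0.2406  0.0646] yaw 91.7 j6 -2.19 w 0.999 F [-0.7 -0.1  0.4] t 18.05 tilt [ 0.048 -0.013 -0.999]
[[4, -3, 4, 1.7]]
```

>>> step_arm(steps=[[3,-2,3,0],[0,0,1,0],[0,0,1,0],[0,0,1,0],[0,0,0,0]], claw=0)

```text
time: 18.55
tool_pos: [0.5059, -0.2438, 0.0648]
tool_rot: [0.028, -0.015, 0.999, -0.009]
contact_force: [-0.3, 0.6, -0.3]
gripper_width: 0.7
```

>>> step_arm(steps=[[-1,0,-25,0],[-2,0,-35,0],[-2,0,-45,0],[-2,0,-45,0],[-2,0,-45,0],[0,0,-20,0],[0,0,0,0]])

```text
time: 19.25
tool_pos: [0.5011, -0.2389, 0.2863]
tool_rot: [0.026, -0.015, 1.0, -0.008]
contact_force: [0.4, -0.3, -0.8]
gripper_width: 0.699
```

```bash
python3 -c "
from cup import *
goto('w16',3,18,[.541,.1127,.22],92)"
```

```text
top in tool [  0.9  -1.1 -49.4] axis world [ 0.011 -0.001  1.   ] mouth centre [ 0.4966 -0.2392  0.2356]
mouth off by mm [ 44.8 351.6 -14.1]
at [ 0.5007 -0.2386  0.2848] yaw 91.7 j6 -2.19 w 0.697 F [ 0.7  0.9 -0.9] t 19.3 tilt [ 0.05  -0.013 -0.999]
[[-5, 29, 1, -0.0], [-5, 29, 1, -0.0], [-5, 29, 1, -0.0], [-5, 29, 1, -0.0], [-5, 29, 1, -0.0], [-5, 29, 1, -0.0], [-5, 29, 1, -0.0], [-5, 29, 1, -0.0]]
[[-5, 29, 1, -0.0], [-5, 29, 1, -0.0], [-5, 29, 1, -0.0], [-5, 29, 1, -0.0]]
```

>>> step_arm(steps=[[-5,40,0,0],[-6,43,0,0],[-6,43,0,0],[-6,43,0,0],[-6,43,0,0],[-6,43,0,0],[-6,43,0,0],[-5,43,0,0]])

```text
time: 20.1
tool_pos: [0.5312, 0.1114, 0.2597]
tool_rot: [0.011, -0.009, 1.0, -0.005]
contact_force: [1.1, -0.2, -1.0]
gripper_width: 0.699
```

>>> step_arm(steps=[[0,10,0,0],[0,0,0,0]])

```text
time: 20.3
tool_pos: [0.5284, 0.1262, 0.2535]
tool_rot: [0.006, -0.012, 1.0, -0.005]
contact_force: [-0.4, -0.4, -0.3]
gripper_width: 0.699
```

```bash
python3 -c "
from cup import *
goto('w17',3,18,[.541,.1127,.15],92)
hung('w17',30,62,[.5673,.3207,.1141]);hung('w17',100,130,[.5607,.214,.1141])"
```

```text
top in tool [  0.9   1.2 -49.3] axis world [ 0.046 -0.005  0.999] mouth centre [0.5222 0.1283 0.2028]
mouth off by mm [ 18.9 -15.  -52.5]
at [0.5282 0.1255 0.2532] yaw 91.4 j6 -1.49 w 0.697 F [-1.1 -0.4 -1.6] t 20.35 tilt [ 0.012 -0.009 -1.   ]
[[-9, -7, 26, -0.3], [-9, -7, 26, -0.3]]
top centre [0.5721 0.3279 0.1316] r 31.4 axis [-0.263  0.281  0.923] lean 22.6 ball below top plane mm 16.9 mouth [0.5984 0.2998 0.0393] ball lateral 0.0097
top centre [0.5608 0.2243 0.1299] r 31.4 axis [-0.349  0.28   0.895] lean 26.6 ball below top plane mm 17.0 mouth [0.5956 0.1963 0.0405] ball lateral 0.0082
```

>>> step_arm(steps=[[-9,-7,15,0],[-8,-7,20,0],[0,0,18,0],[0,0,0,0]])

```text
time: 20.75
tool_pos: [0.5473, 0.1037, 0.1939]
tool_rot: [0.005, -0.008, 1.0, -0.006]
contact_force: [-1.6, -0.9, -1.3]
gripper_width: 0.697
```

```bash
python3 -c "
from cup import *
goto('w18',3,18,[.540,.1127,.088],92)"
```

```text
top in tool [  0.9   3.3 -49.3] axis world [ 0.049 -0.009  0.999] mouth centre [0.541  0.1085 0.1432]
mouth off by mm [ -1.8   4.3 -56.7]
at [0.548  0.1037 0.1954] yaw 91.0 j6 -1.53 w 0.702 F [-0.2 -0.4 -0.6] t 20.8 tilt [ 0.011 -0.012 -1.   ]
[[1, 3, 28, -0.5], [1, 3, 28, -0.5]]
```

>>> step_arm(steps=[[1,2,18,0],[1,2,18,0],[0,2,15,0],[0,0,0,0]])

```text
time: 21.2
tool_pos: [0.5474, 0.1055, 0.1469]
tool_rot: [0.005, -0.005, 1.0, -0.005]
contact_force: [0.4, -0.6, -2.0]
gripper_width: 0.699
```

```bash
python3 -c "
from cup import *
goto('w19',3,18,[.540,.1127,.074],92)"
```

```text
top in tool [  0.7   1.6 -49.2] axis world [ 0.059 -0.012  0.998] mouth centre [0.5403 0.1089 0.0963]
mouth off by mm [ -0.8   3.8 -23.5]
at [0.5479 0.1055 0.1481] yaw 90.6 j6 -1.52 w 0.703 F [-3.9  2.  -1.7] t 21.25 tilt [ 0.012 -0.011 -1.   ]
[[1, 4, 23, -1.4]]
```

>>> step_arm(steps=[[0,2,10,0],[0,2,8,0],[0,0,0,0]])

```text
time: 21.55
tool_pos: [0.5482, 0.109, 0.1334]
tool_rot: [0.005, -0.004, 1.0, -0.004]
contact_force: [-3.3, 0.9, -2.5]
gripper_width: 0.697
```

```bash
python3 -c "
from cup import *
goto('w20',3,18,[.540,.1127,.072],92)"
```

```text
top in tool [  0.7   2.  -49.2] axis world [ 0.06  -0.013  0.998] mouth centre [0.541  0.1128 0.0828]
mouth off by mm [ -1.1  -0.1 -11.1]
at [0.5483 0.109  0.1337] yaw 90.5 j6 -1.51 w 0.701 F [-3.5  1.  -2.2] t 21.6 tilt [ 0.011 -0.009 -1.   ]
[[1, 0, 11, -1.5]]
```

>>> step_arm(steps=[[2,0,5,0],[1,0,4,0],[0,0,0,0]])

```text
time: 21.9
tool_pos: [0.5477, 0.1088, 0.1269]
tool_rot: [0.009, -0.004, 1.0, -0.004]
contact_force: [-2.9, 2.0, -2.9]
gripper_width: 0.7
```

>>> step_arm(steps=[[0,0,0,0],[0,0,0,0],[0,0,0,0],[0,0,0,0],[0,0,0,0]], claw=100)

```text
time: 22.4
tool_pos: [0.5504, 0.108, 0.1289]
tool_rot: [0.012, -0.004, 1.0, -0.005]
contact_force: [0.9, 0.3, -0.4]
gripper_width: 1.004
```

```bash
python3 look.py w21; python3 -c "
from h import *
hung('w21',3,18,[.528,.1122,.1141])
plan([.547,.11,.30],92,40)"
```

```text
top centre [0.5305 0.1163 0.1362] r 52.8 axis [-0.451 -0.23   0.862] lean 30.4 ball below top plane mm 17.0 mouth [0.5756 0.1393 0.05  ] ball lateral 0.015
at [0.5504 0.108  0.1289] yaw 90.5 j6 -1.51 w 0.998 F [ 0.3  0.8 -0.3] t 22.45 tilt [ 0.025 -0.01  -1.   ]
[[0, 0, -34, -0.3], [0, 0, -34, -0.3], [0, 0, -34, -0.3], [0, 0, -34, -0.3], [0, 0, -34, -0.3]]
```

>>> step_arm(steps=[[0,0,-25,0],[0,0,-35,0],[0,0,-45,0],[0,0,-45,0],[0,0,-45,0],[10,-30,-20,0],[10,-40,0,0],[0,0,0,0]])

```text
time: 23.25
tool_pos: [0.5243, 0.0383, 0.3522]
tool_rot: [0.012, -0.006, 1.0, -0.006]
contact_force: [0.4, 0.8, -0.4]
gripper_width: 0.998
```

```bash
python3 look.py w22; python3 - <<'E'
from h import *
hung('w22',3,18,[.528,.1122,.1141]);hung('w22',30,62,[.5673,.3207,.1141]);hung('w22',100,130,[.5607,.214,.1141])
a=np.load("scene.npz")["im"];b,_=grab_frame("scene");c=np.load("top.npz")["im"];d,_=grab_frame("top")
w=np.load("w22.npz")["im"]
v=np.hstack([b[120:320,70:390],d[100:300,90:360]]);save("v3",v,1.35)
f=np.abs(b.astype(int)-a).max(2).clip(0,255).astype(np.uint8);g=np.abs(d.astype(int)-c).max(2).clip(0,255).astype(np.uint8)
v2=np.hstack([f[120:320,70:390],g[100:300,90:360]])
o=np.vstack([v,np.repeat(v2[...,None]*2,3,2)]);save("v4",o,1.3)
E
```

```text
top centre [0.5134 0.1028 0.123 ] r 31.1 axis [-0.512 -0.213  0.832] lean 33.7 ball below top plane mm 16.9 mouth [0.5646 0.1241 0.0398] ball lateral 0.0097
top centre [0.5716 0.3243 0.1326] r 29.9 axis [-0.267  0.279  0.923] lean 22.7 ball below top plane mm 16.9 mouth [0.5983 0.2965 0.0403] ball lateral 0.0093
top centre [0.5612 0.224  0.1301] r 31.2 axis [-0.348  0.279  0.895] lean 26.5 ball below top plane mm 16.9 mouth [0.5961 0.1961 0.0406] ball lateral 0.0084
```

View pics/v4.png

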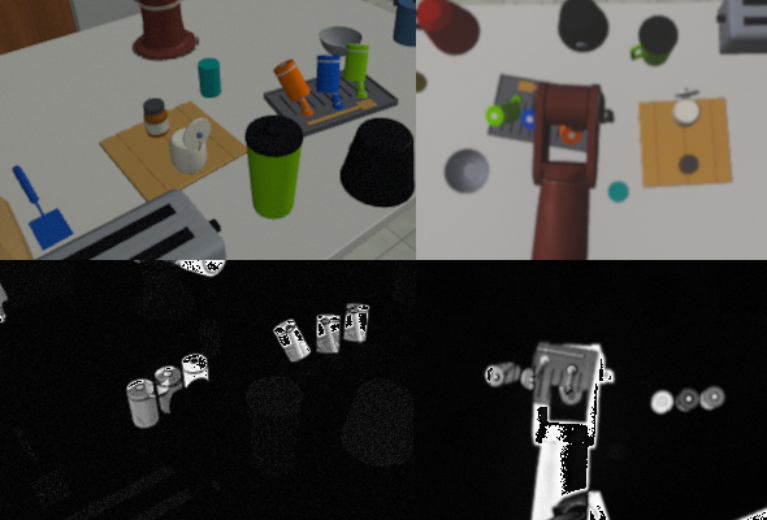

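View pics/w22.png

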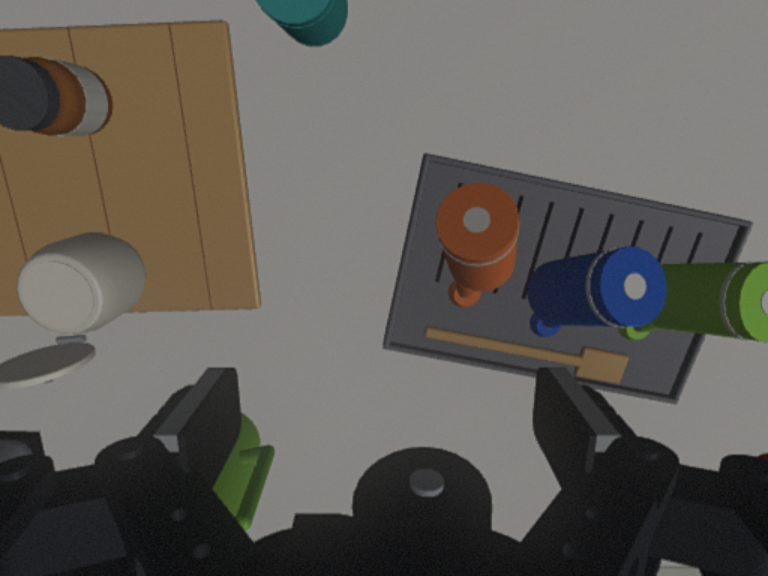

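```bash
python3 -c "
from h import *
print(job_done(), state()['time'])"
```

```text
the job is handed in; nothing more can be done
the job is handed in; nothing more can be done
```

All three cups hang mouth-down on the peg of their own colour, and the job is handed in, at about 23.4 s of the 72 s allowed. I took lime first, then blue, then orange. The jaws were set square to each peg's lean. I lowered each cup about 45–55 mm over the ball and let go, and it tipped and slid home by itself.

- **Seating:** the last wrist picture put each ball centre 16.9 mm below its cup's outer top. It should be 17 mm for a cup that is fully home.
- **Angle:** the cups lean 22.7° (lime), 26.5° (blue) and 33.7° (orange), against 37° for the pegs. They hang a little slack in the wide bore.
- **Surroundings:** comparing before and after pictures showed only the cups and the arm had changed. The arm hid part of the rack in the top view. The spoon and the turquoise look-alike showed no shift in the scene view.
- **Forces and clearance:** the largest force I read in contact was about 5 N. The gripper is open and clear of everything.

Two things were less than ideal:
- **First fit of the orange cup:** just after release it included stray points and gave a wrong radius (53 mm instead of 31 mm). The repeat from farther off was clean.
- **Tool tilt:** the tool drifted up to about 5° off vertical during the moves, and I corrected for it by looking again.

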